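# Feed a tin through a sprung drop-box flap

### The arm

A 7-joint arm with a two-finger parallel gripper is mounted at the origin on the work surface. World frame = base frame: x ahead of the robot, y to its left, z up, the work surface at z = 0. Lengths are in m, angles in degrees, forces in N, time in s.
With the tool pointing down it reaches from about 0.425 to 0.875 m from the base axis. Payload 4.7 kg.
Tool frame: the origin (TCP) lies at the very end of the fingers, on their centre line; the grasp point (between the pads) lies 19 mm behind it; z points along the fingers, y is the direction in which the jaws open and shut (so a half turn about z gives the same grasp; the last joint's range is limited). The gripper opens to 87 mm and grips with 3 to 60 N. Pads are 19 mm wide; open, the fingers measure 117 mm over their backs; the gripper's body (75 mm by 190 mm) begins 51 mm behind the grasp point.
Start: joints at [69.334, 18.392, -4.016, 83.108, 1.295, 78.541, -3.26], TCP at [0.238, -0.605, 0.192] pointing down, gripper open.
Joint ranges: [-163.93, 163.93], [-17.29, 119.83], [-79.2, 71.16], [3.27, 140.29], [-89.18, 269.18], [5.43, 117.66], [-154.24, 154.24]. Speed limits (degrees/s): [147.25, 147.25, 180, 180, 180, 180, 180].

### API

Orientations are given as [roll, pitch, yaw] about the fixed x, y, z axes, in that order (R = Rz(yaw) Ry(pitch) Rx(roll)).
In Python, from cell import monitor, read_camera, camera_info, env, look_for gives the robot as it stands.
- The arm moves only by the tool servo_tool, never from a script. Its argument "commands" is one flat list of numbers, 6 for each row, row after row: the shift along the tool's x, y, z in mm, then the turn, a rotation vector about the tool's x, y, z in degrees. A call has 1 to 10 rows; each row shifts and turns the commanded pose from where the row before left it, along the tool's axes as they then stand; what a row does not reach is not made up. A row lasts 1/10 s, in which the tool goes at most 50 mm and 8.59 degrees, less where a joint would pass 70% of its speed; a pose out of reach is approached as far as the arm can. A call is refused whole if a number of a shift passes 50 or a number of a turn 8.59, either way. A call with a gripper value outside its range is refused whole. "jaw" is the finger opening in mm, from 0 to 87, set as the call begins (left out, the last holds). The fingers move at their own pace and stop on an object; "newtons" is the grip in N (left out, the last holds). Time passes only in rows, so rows that do not move let the fingers close. It gives the time, the measured TCP pose, the force and the opening at its end, in the units of the state.
- monitor.get_obs(): the state, without advancing time (a new reading comes with each control period).
- read_camera(name): name is "scene" or "top" or "wrist"; returns (picture, depth): 420x560x3 uint8, red, green, blue; 420x560 float32, m along the optical axis (not along the pixel's ray), 0 where there is no reading.
- camera_info(name): a dict with "camera_matrix" (3x3 intrinsics, pixels), "k1" (the pictures are not rectified: a ray, as slopes to the right and down, at radius r is drawn at 1 + k1 r^2 times it, then the intrinsics apply), "R" (3x3) and "t" (3): a world point X has camera coordinates R X + t; the wrist camera has in their place "T_tool_cam" (4x4, takes a point from camera to tool coordinates, whose origin is the TCP and whose axes are the flange's). Camera axes: x right, y down, z forward; pixel columns grow to the right and rows downward; lengths in m; the calibration is good to about 2 mm. A picture is of the moment at which its call begins: read the wrist's pose just before it. camera_info takes no time and is no camera call.
- env.sign_off(): hands the job in, once; it reports no verdict.
Trained networks look in the newest picture that a camera, given by its name, has taken for a name from the list of things; names that differ only in an ending like _2 or _b are one class to them, and where a whole thing is asked for, a point or a joint stands for the part that bears it (a point fixed in the world has none). Each returns a list of dicts, best first, with "conf" (0 to 1); they miss things now and then, are a little off and sometimes report something else, mostly with a low value. They report only what shows in the picture. A call takes as long as a camera call.
- look_for(camera, label): "box" ([left, top, width, height] in pixels, round what is visible of it).
The state is a dict: "time_s": time; "qpos": joint angles; "joint_velocities": joint speeds; "effort": joint torques, N m; "tool_pos": TCP position; "tool_rot": TCP orientation; "force": force on the tool from outside, world axes, zero at the start; "wrist_torque": the same for the moment, N m; "grip_width": finger opening in m.
Only numpy, scipy, OpenCV 4.12 (cv2) and the standard library are available. Lean on these libraries where they do the work, as an engineer would, in place of code of your own. Each camera call takes 0.05 s, during which the arm holds its last target.

### The job

Put the small square tin into the counter drop box without picking it up: push the box's self-closing flap inwards with one finger, and while that finger holds it open push the tin along the deck with the other finger until it drops into the bin. Never let the tin and the flap push against each other, never lift the tin off the deck, and leave the pepper mill, the ramekin and the mug standing where they are. Then take the fingers away and let the flap close.

Things in the scene. Friction and masses are not known exactly. Their poses are not given: they have to be found in the camera images.
- box: Open-topped plywood drop box fixed to the counter: feed deck, then bin. Its axes: x is the feeding direction (along the lane into the bin), y to the left of that, z up. Origin on the counter (z=0), on the lane's centre line, below the deck edge where the bin begins. All coordinates in the other entries are in this frame, in mm.
- deck_edge (a point): Middle of the deck's edge (0, 0, 60). Dark steel deck, top at z=60, x=-140..0, y=-40..40, open above. Two guide rails, tops at z=70, at y=-31..-25 and 25..31, x=-140..-8; lane between them 50 wide. Things pushed past x=0 drop 55 into the bin.
- bin_floor (a point): Middle of the bin's floor (72, 30.5, 5). Bin inside: x=0..144, y=-45..106, no roof; side and back walls 6 thick, tops at z=75; front wall, under the flap, top at z=60, y=-51..112. Two fixed upright posts at the flap's ends: at (4, 100), radius 6, top z=112; at (2, -42), radius 5, top z=110.
- flap (a joint): Angle of the upright aluminium flap (rad): 0 shut, grows as it is pushed inwards (box +x), stop at 1.4; vertical hinge. Shut, the 4 mm plate spans y=-32..88 at x=2..6, z=63..106, nothing above it, across the whole lane and beside it. A spring shuts it: 0.08 Nm when shut, 0.19 Nm at the stop (2 to 5 N at 30 to 45 mm from the hinge); damped, shuts in about 1.5 s when let go.
- flap_hinge (a point): Point on the flap's hinge axis at the plate's mid height: (4, 92, 84.5). The plate runs from here towards -y; its free end, 124 mm from the axis, swings into the bin.
- push_spot (a point): Fixed point (2, 60, 84.5) on the outer face of the shut flap, 32 mm from the hinge and beside the lane: a good place for the finger that opens it; clear space before it (x<-8) above z=70 and behind it above the bin.
- tin_center (a point): Centre of the loose square lidded steel tin, 44 x 44, 34 high, 0.08 to 0.17 kg, 17 above its underside (z=77 on the deck). Its sides are parallel to the box's axes within 0.03 rad. It starts standing in the lane, centre at x=-85..-42, about 3 mm of play to either rail.
- mill: Bystander: turned dark wooden pepper mill, 120 mm tall, 52 mm across, origin under its centre. Loose.
- ramekin: Bystander: white ceramic ramekin, 68 mm across, 38 mm high, origin under its centre. Loose.
- cup: Bystander: steel mug, 72 mm across without its handle, 65 mm high, origin under its centre. Loose.

How it is judged:
By the outcome, as a careful person would: the job done as asked, in the order asked, and still so for the second after the job is handed in, with the robot touching nothing.
It also fails if it takes over 40 s, if anything falls off the work surface, if the arm or the gripper's body presses on something with over 40 N, if the wrist force passes 120 N, or if a joint passes its speed limit or range.

## Working session

There is one attempt and no reset: what is moved stays moved. The work goes in short steps, Python scripts to look and compute and a tool call to move; the robot and the scene stay as the last step left them, time stands still between calls to the robot, and variables do not carry over. Pictures are saved under pics/ and viewed, and the job is handed in when it is done.

Besides the shell and the picture viewer there is one more tool, called after "Emit:" by a JSON object that holds its "fn" and its "kwargs". servo_tool: Moves the arm, as the interface text tells. Its arguments: {"type":"object","properties":{"commands":{"type":"array","items":{"type":"number"}},"jaw":{"type":"number"},"newtons":{"type":"number"}},"required":["commands"]}

```bash
ls; mkdir -p pics; cat > h.py <<'E'
import numpy as np, cv2
from cell import monitor, read_camera, camera_info, env, look_for
def save(n,name):
    p,d=read_camera(n); cv2.imwrite(f'pics/{name}.png',p[:,:,::-1]); np.save(f'pics/{name}.npy',d); return p,d
E
python3 - <<'E'
from h import *
print(monitor.get_obs())
for n in ['scene','top','wrist']:
    save(n,n+'0'); print(n,camera_info(n))
E
```

```text
pics
{'time_s': 0.0, 'qpos': array([69.3324597 , 18.43928447, -4.01824451, 83.17694523,  1.29584887,
       78.54075228, -3.25961975]), 'joint_velocities': array([ 0.0356837 , -0.0206176 , -0.04453042, -0.00853498, -0.04091166,
       -0.05842038,  0.0392503 ]), 'effort': array([ 5.74469232e-04, -4.91284740e+01, -4.03621383e-01, -3.12527883e+01,
       -6.39656698e-02,  4.37753170e-02,  1.75606178e-04]), 'tool_pos': array([ 0.23770656, -0.60429691,  0.19064151]), 'tool_rot': array([-1.79888324e+02,  5.83652961e-03,  2.14804652e+01]), 'force': array([-0.77067826,  0.88330014,  0.12120771]), 'wrist_torque': array([ 0.01519118,  0.02862029, -0.01541712]), 'grip_width': 0.08680629165312624}
scene {'camera_matrix': array([[480.82292523,   0.        , 279.62879356],
       [  0.        , 480.82292523, 207.38300064],
       [  0.        ,   0.        ,   1.        ]]), 'k1': -0.14683295728649054, 'R': array([[ 0.85229187,  0.52296238, -0.01043597],
       [ 0.34278174, -0.57349239, -0.74404782],
       [-0.39509397,  0.63056865, -0.66804486]]), 't': array([-0.5528697 , -0.16212695,  1.12726
[... 278 characters left out ...]
152329, -0.06832319, -0.2268798 ],
       [ 0.22661779,  0.01166418, -0.97391392]]), 't': array([-0.01600309,  0.65961542,  0.75269701])}
wrist {'camera_matrix': array([[306.06241161,   0.        , 275.00068255],
       [  0.        , 306.06241161, 207.23595702],
       [  0.        ,   0.        ,   1.        ]]), 'k1': 0.019807231799300554, 'T_tool_cam': array([[-5.33833077e-04, -9.70834567e-01, -2.39749783e-01,
         6.50197797e-02],
       [ 9.99999775e-01, -4.20629310e-04, -5.23343464e-04,
        -4.68802919e-04],
       [ 4.07234139e-04, -2.39750008e-01,  9.70834573e-01,
        -1.92182661e-01],
       [ 0.00000000e+00,  0.00000000e+00,  0.00000000e+00,
         1.00000000e+00]])}
```

View pics/scene0.png

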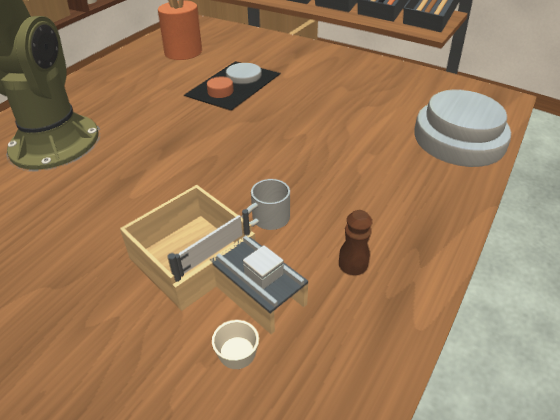

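View pics/top0.png

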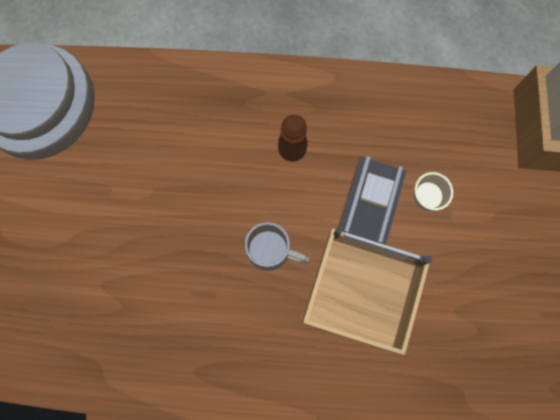

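View pics/wrist0.png

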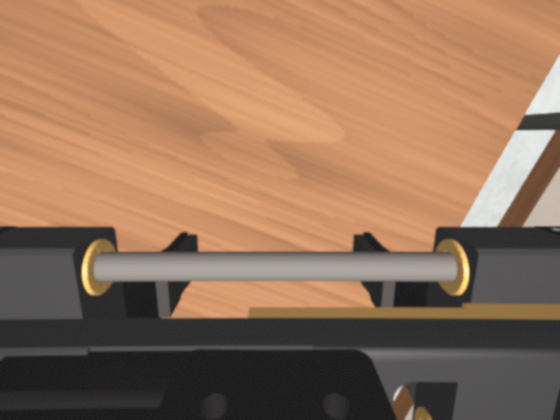

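The top view shows the box with its feed direction pointing down the image, towards the robot. The deck is at (373,200), the tin at (377,190), the flap runs (340,235)-(428,260), the mug at (268,246), the mill at (293,135) and the ramekin at (433,192). Next I measure from depth.

```bash
cat >> h.py <<'E'
def cloud(n,d):
    c=camera_info(n); K=c['camera_matrix']; h,w=d.shape
    u,v=np.meshgrid(np.arange(w),np.arange(h))
    pts=np.stack([u,v],-1).reshape(-1,1,2).astype(float)
    xn=cv2.undistortPoints(pts,K,np.array([c['k1'],0,0,0.])).reshape(h,w,2)
    P=np.dstack([xn*d[...,None],d])
    W=(P-c['t'])@c['R']
    W[d<=0]=np.nan
    return W
def proj(n,X):
    c=camera_info(n); X=np.atleast_2d(X).astype(float)
    r,_=cv2.Rodrigues(c['R'])
    return cv2.projectPoints(X,r,c['t'],c['camera_matrix'],np.array([c['k1'],0,0,0.]))[0].reshape(-1,2)
E
python3 - <<'E'
from h import *
for n in ['top','scene']:
    d=np.load(f'pics/{n}0.npy'); p=cv2.imread(f'pics/{n}0.png'); W=cloud(n,d)
    print(n,'table z', np.nanmedian(W[...,2]))
    if n=='top':
        for nm,(u,v) in dict(tin=(377,190),deckfar=(385,163),deck2=(365,228),wallR=(310,290),back=(355,337),floor=(370,290),mill=(293,127),cup=(268,246),ram=(430,195)).items(): print(nm,W[v,u].round(4))
    z=np.nan_to_num(W[...,2])
    img=(np.clip(z,0,0.13)/0.13*255).astype(np.uint8)
    img=cv2.applyColorMap(img,cv2.COLORMAP_JET)
    cv2.imwrite(f'pics/{n}z.png',cv2.resize(img[90:370,200:480] if n=='top' else img[170:390,100:400],None,fx=2,fy=2,interpolation=0))
    for l in ['box','flap','tin_center','mill','ramekin','cup']: print(l,look_for(n,l)[:1])
E
```

```text
top table z 0.0003842547374975957
tin [ 0.6912 -0.1205  0.0933]
deckfar [ 0.7693 -0.1509 -0.0024]
deck2 [ 0.6356 -0.1087  0.0594]
wallR [ 0.5343 -0.0286  0.0016]
back [ 0.4618 -0.0974  0.0762]
floor [ 0.5406 -0.1298  0.0041]
mill [0.7769 0.0189 0.1198]
cup [0.6037 0.0475 0.0049]
ram [ 0.713  -0.2308  0.0069]
box [{'box': [343.0, 232.1, 81.3, 31.0], 'conf': 0.73}]
flap [{'box': [245.2, 223.7, 62.7, 46.5], 'conf': 0.29}]
tin_center [{'box': [361.0, 173.2, 30.6, 35.1], 'conf': 0.86}]
mill [{'box': [277.9, 116.2, 31.9, 47.7], 'conf': 0.96}]
ramekin [{'box': [410.4, 172.6, 44.4, 39.9], 'conf': 0.96}]
cup [{'box': [244.5, 224.5, 63.2, 45.5], 'conf': 0.77}]
scene table z -0.0008639056242051074
box [{'box': [120.1, 187.6, 186.3, 145.0], 'conf': 0.98}]
flap [{'box': [175.6, 215.2, 66.2, 58.2], 'conf': 0.62}]
tin_center [{'box': [243.4, 244.2, 40.4, 45.5], 'conf': 0.61}]
mill [{'box': [342.2, 209.4, 28.5, 66.8], 'conf': 0.78}]
ramekin [{'box': [210.2, 319.4, 50.6, 49.6], 'conf': 0.7}]
cup [{'box': [249.1, 179.5, 42.9, 48.3], 'conf': 0.81}]
```

View pics/topz.png

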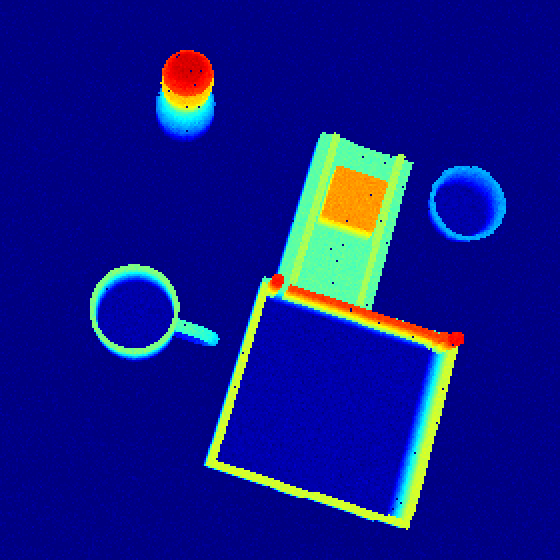

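```bash
cat > fit.py <<'E'
from h import *
from scipy.spatial import cKDTree
from scipy.optimize import least_squares
def boxpts(a,b,s=1.5):
    a,b=np.array(a,float),np.array(b,float); out=[]
    g=[np.linspace(a[i],b[i],max(2,int((b[i]-a[i])/s)+1)) for i in range(3)]
    for i in range(3):
        j,k=[q for q in range(3) if q!=i]
        J,Kk=np.meshgrid(g[j],g[k])
        for v in (a[i],b[i]):
            P=np.zeros((J.size,3));P[:,i]=v;P[:,j]=J.ravel();P[:,k]=Kk.ravel();out.append(P)
    return np.vstack(out)
def cyl(c,r,z):
    t=np.linspace(0,2*np.pi,24); return np.vstack([np.c_[c[0]+rr*np.cos(t),c[1]+rr*np.sin(t),np.full(24,zz)] for zz,rr in [(q,r) for q in np.arange(60,z+.1,1.5)]+[(z,r*.6),(z,r*.3),(z,0)]])
M=np.vstack([boxpts((-140,-40,20),(0,40,60)),boxpts((-140,-31,60),(-8,-25,70)),boxpts((-140,25,60),(-8,31,70)),
 boxpts((0,-51,0),(144,-45,75)),boxpts((0,106,0),(144,112,75)),boxpts((144,-51,0),(150,112,75)),boxpts((-6,-51,0),(0,112,60)) ,boxpts((0,-45,0),(144,106,5)),
 boxpts((2,-32,63),(6,88,106)),cyl((4,100),6,112),cyl((2,-42),5,110)])
if __name__=='__main__':
  Ws={}
  for n in ['top','scene']:
    W=cloud(n,np.load(f'pics/{n}0.npy')).reshape(-1,3)*1000
    # select: raised points in world region
    Ws[n]=W
  x0=np.array([620,-115,np.radians(180-18)])
  tree=cKDTree(M)
  def tob(W,p,dz=0):
    c,s=np.cos(p[2]),np.sin(p[2]); d=W[:,:2]-p[:2]
    return np.c_[d@[c,s],d@[-s,c],W[:,2]-dz]
  for use in (['top'],['scene'],['top','scene']):
   p=np.r_[x0,0]
   for it in range(4):
    S=[]
    for n in use:
        B=tob(Ws[n],p); lim=15 if it==0 else 8
        m=(B[:,0]>-140-lim)&(B[:,0]<150+lim)&(B[:,1]>-51-lim)&(B[:,1]<112+lim)&(B[:,2]>52)&(B[:,2]<115)
        # exclude tin
        m&=~((B[:,0]<-10)&(abs(B[:,1])<25)&(B[:,2]>62))
        m&=~((B[:,0]<-8)&(abs(B[:,1])>48))
        S.append(Ws[n][m])
    S=np.vstack(S)
    r=least_squares(lambda q:tree.query(tob(S,q,q[3]),distance_upper_bound=30)[0].clip(0,30),p,loss='soft_l1',f_scale=1.5,diff_step=1e-4)
    p=r.x
   print(use,p[:2].round(2),np.degrees(p[2]).round(3),'dz',p[3].round(2),len(S),np.median(r.fun))
   B=tob(np.vstack([Ws[n] for n in use]),p,p[3])
   m=(B[:,0]>-120)&(B[:,0]<-10)&(abs(B[:,1])<27)&(B[:,2]>90)&(B[:,2]<99)
   t=B[m]; print('tin top',m.sum(),t.min(0),t.max(0),np.median(t,0))
   rc=cv2.minAreaRect(t[:,:2].astype(np.float32));print(rc)
  np.save('box.npy',p)
E
python3 fit.py
```

```text
['top'] [ 611.96 -102.07] 165.912 dz 0.55 5025 0.9333206773514
tin top 726 [-105.48452204  -23.35356335   90.30193883] [-60.72049059  20.01386212  97.96486879] [-82.70868259  -2.19927129  93.79507635]
((-83.15008544921875, -1.6455764770507812), (43.314144134521484, 44.78034210205078), 89.83207702636719)
['scene'] [ 614.36 -103.15] 166.03 dz -0.87 6716 0.9039356449698023
tin top 691 [-106.16197947  -23.00485108   90.03290742] [-60.28285334  22.10807588  96.4057157 ] [-85.26875623   1.09031868  93.68133317]
((-83.15826416015625, -0.2679023742675781), (45.03852462768555, 45.821773529052734), 88.73123931884766)
['top', 'scene'] [ 613.93 -102.85] 165.999 dz -0.02 11693 1.0328891071484654
tin top 1404 [-106.6544785   -23.53590466   90.00695707] [-58.60052476  22.25165147  98.54213333] [-82.71618594  -0.55690285  93.53630752]
((-82.63749694824219, -0.5723247528076172), (45.711856842041016, 47.993408203125), 89.6746826171875)
```

```bash
cat >> h.py <<'E'
from scipy.spatial.transform import Rotation as Ro
O=np.array([613.3,-102.6]); TH=np.radians(166.0)
RB=np.array([[np.cos(TH),-np.sin(TH)],[np.sin(TH),np.cos(TH)]])
def b2w(b): return O+RB@np.array(b,float)
def w2b(w): return (np.asarray(w)-O)@RB
def state(verbose=1):
    o=monitor.get_obs(); p=np.array(o['tool_pos'])*1000; R=Ro.from_euler('xyz',o['tool_rot'],degrees=True).as_matrix()
    s=o['grip_width']*500+7.5; c=p[:2]; y=R[:2,1]
    if verbose: print('t',round(o['time_s'],2),'tcp box',w2b(c).round(1),'z',p[2].round(1),'rot',np.round(o['tool_rot'],2),'T',w2b(c+s*y).round(1),'F',w2b(c-s*y).round(1),'force box',np.r_[w2b(o['force'][:2]+O),o['force'][2]].round(1),'w',round(o['grip_width']*1000,1),'q7',o['qpos'][6].round(0))
    return o,p,R
def delta(bx,by,z):
    o,p,R=state(); w=np.r_[b2w((bx,by)),z]; print('tool delta',(R.T@(w-p)).round(1))
E
python3 - <<'E'
from h import *
delta(-128,51,180)
for n,w in dict(mill=(777,17),cup=(604,50),ram=(713,-232)).items(): print(n,w2b(w))
E
```

```text
t 0.75 tcp box [242.7 578.2] z 191.8 rot [179.99   0.    21.47] T [213.1 619.7] F [272.3 536.7] force box [ 1.2 -0.2 -0.6] w 86.9 q7 -3.0
tool delta [ 607.8 -214.2   11.8]
mill [-129.90355168 -155.64998317]
cup [  45.94103152 -145.8172542 ]
ram [-128.0431772   101.43665399]
```

Emit:
{"fn": "servo_tool", "kwargs": {"commands": [43.4, -15.3, 0, 0, 0, 0, 43.4, -15.3, 0, 0, 0, 0, 43.4, -15.3, 0, 0, 0, 0, 43.4, -15.3, 0, 0, 0, 0, 43.4, -15.3, 0, 0, 0, 0, 43.4, -15.3, 0, 0, 0, 0, 43.4, -15.3, 0, 0, 0, 0], "jaw": 87}}

```text
time_s: 1.45
tool_pos: [0.4826, -0.3928, 0.1921]
tool_rot: [180.0, -0.0, 21.5]
force: [0.5, -0.4, -0.4]
grip_width: 0.0869
```

Emit:
{"fn": "servo_tool", "kwargs": {"commands": [43.4, -15.3, 0, 0, 0, 0, 43.4, -15.3, 0, 0, 0, 0, 43.4, -15.3, 0, 0, 0, 0, 43.4, -15.3, 0, 0, 0, 0, 43.4, -15.3, 0, 0, 0, 0, 43.4, -15.3, 0, 0, 0, 0, 43.4, -15.3, 0, 0, 0, 0]}}

```text
time_s: 2.15
tool_pos: [0.7261, -0.1821, 0.1918]
tool_rot: [180.0, -0.0, 21.4]
force: [0.6, 0.0, -0.5]
grip_width: 0.0865
```

Emit:
{"fn": "servo_tool", "kwargs": {"commands": [0, 0, 0, 0, 0, -8.5, 0, 0, 0, 0, 0, -8.5, 0, 0, 0, 0, 0, -8.5, 0, 0, 0, 0, 0, -8.5, 0, 0, 0, 0, 0, -8.5, 0, 0, 0, 0, 0, -8.5, 0, 0, 0, 0, 0, -8.5, 0, 0, 0, 0, 0, -8.5]}}

```text
time_s: 2.95
tool_pos: [0.7249, -0.1833, 0.1916]
tool_rot: [-180.0, 0.0, 89.8]
force: [0.5, -0.6, -0.4]
grip_width: 0.0869
```

Emit:
{"fn": "servo_tool", "kwargs": {"commands": [0, 0, 0, 0, 0, -8.5, 0, 0, 0, 0, 0, -8.5, 0, 0, 0, 0, 0, -8.5, 0, 0, 0, 0, 0, -8.5, 0, 0, 0, 0, 0, -8.5, 0, 0, 0, 0, 0, -8.5, 0, 0, 0, 0, 0, -8.5, 0, 0, 0, 0, 0, -8.5, 0, 0, 0, 0, 0, -8.5, 0, 0, 0, 0, 0, 0]}}

```text
time_s: 3.95
tool_pos: [0.7249, -0.1834, 0.1915]
tool_rot: [180.0, -0.0, 166.0]
force: [0.2, 1.5, -1.0]
grip_width: 0.087
```

```bash
python3 - <<'E'
from h import *
delta(-128,51,76)
save('top','top1');save('wrist','wrist1')
E
```

```text
t 3.95 tcp box [-127.8   51.4] z 191.5 rot [ 1.7998e+02 -2.0000e-02  1.6598e+02] T [-127.9    0.4] F [-127.8  102.4] force box [ 0.2 -1.5 -1. ] w 87.0 q7 74.0
tool delta [ -0.2   0.4 115.5]
```

View pics/wrist1.png

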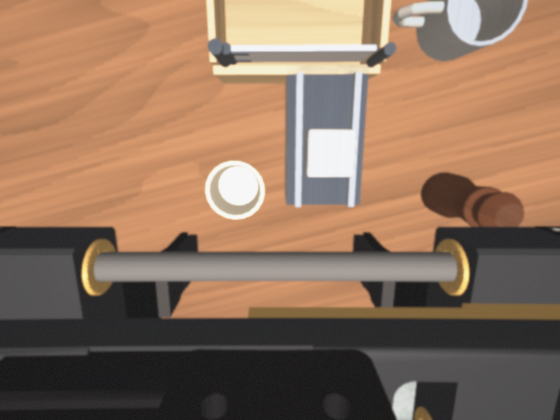

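View pics/top1.png

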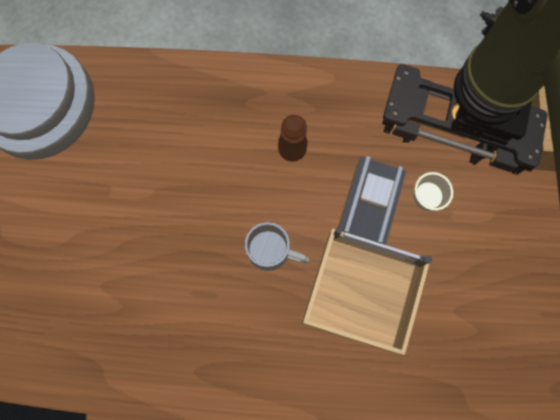

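The wrist view shows the deck at (327,140), the tin at (330,153), the flap with posts at (220,50) and (380,52), and the ramekin at (235,188). I'll check the box pose using the wrist depth.

```bash
cat > fitw.py <<'E'
from fit import *
import sys
def run(name,skip_tin=True):
    o,p,R=state()
    ci=camera_info('wrist'); d=np.load(f'pics/{name}.npy')
    K=ci['camera_matrix']; h,w=d.shape; u,v=np.meshgrid(np.arange(w),np.arange(h))
    xn=cv2.undistortPoints(np.stack([u,v],-1).reshape(-1,1,2).astype(float),K,np.array([ci['k1'],0,0,0.])).reshape(h,w,2)
    P=np.dstack([xn*d[...,None],d])*1000; P[d<=0]=np.nan; P=P[:215].reshape(-1,3)
    T=ci['T_tool_cam']; W=(P@T[:3,:3].T+T[:3,3]*1000)@R.T+p
    tree=cKDTree(M); q=np.r_[O,TH,0]
    def tob(W,p,dz=0):
        c,s=np.cos(p[2]),np.sin(p[2]); dd=W[:,:2]-p[:2]
        return np.c_[dd@[c,s],dd@[-s,c],W[:,2]-dz]
    for it in range(4):
        B=tob(W,q,q[3]); m=(B[:,0]>-148)&(B[:,0]<158)&(B[:,1]>-59)&(B[:,1]<120)&(B[:,2]>52)&(B[:,2]<115)
        m&=~((B[:,0]<-10)&(abs(B[:,1])<25)&(B[:,2]>62)); m&=~((B[:,0]<-8)&(abs(B[:,1])>48))
        S=W[m]; r=least_squares(lambda a:tree.query(tob(S,a,a[3]))[0].clip(0,30),q,loss='soft_l1',f_scale=1.5,diff_step=1e-4); q=r.x
    print('wrist fit',q[:2].round(2),np.degrees(q[2]).round(2),'dz',q[3].round(2),len(S),np.median(r.fun))
    B=tob(W,np.r_[O,TH,0]); m=(B[:,0]>-125)&(B[:,0]<0)&(abs(B[:,1])<27)&(B[:,2]>90)&(B[:,2]<99)
    t=B[m]; print('tin in used frame',m.sum(),np.percentile(t,[1,50,99],axis=0).round(1).tolist(),cv2.minAreaRect(t[:,:2].astype(np.float32)))
if __name__=='__main__': run(sys.argv[1])
E
python3 fitw.py wrist1; python3 -c "
from h import *
print(proj('top',[.725,-.183,.30]))"
```

```text
t 4.05 tcp box [-127.8   51.3] z 191.5 rot [ 1.7999e+02 -1.0000e-02  1.6576e+02] T [-128.     0.4] F [-127.6  102.3] force box [-0.5  0.4  1.3] w 86.9 q7 74.0
wrist fit [ 613.11 -101.53] 166.08 dz -0.67 13587 0.7998688807129543
tin in used frame 2183 [[-103.7, -23.3, 91.2], [-82.0, -2.0, 93.3], [-61.2, 19.3, 95.0]] ((-82.57283020019531, -2.4262733459472656), (44.09932327270508, 42.67711639404297), 89.6256332397461)
[[458.35476628 123.94389393]]
```

Emit:
{"fn": "servo_tool", "kwargs": {"commands": [0, 0, 40, 0, 0, 0, 0, 0, 40, 0, 0, 0, 0, 0, 26, 0, 0, 0, 0, 0, 10, 0, 0, 0, 0, 0, 0, 0, 0, 0]}}

```text
time_s: 4.55
tool_pos: [0.724, -0.1832, 0.0742]
tool_rot: [-180.0, -0.2, 165.9]
force: [0.0, 0.2, 0.4]
grip_width: 0.0868
```

```bash
python3 - <<'E'
from h import *
delta(-63,51,75)
save('scene','scene2');save('wrist','wrist2')
E
```

```text
t 4.55 tcp box [-126.9   51.4] z 74.2 rot [-1.7998e+02 -1.5000e-01  1.6589e+02] T [-127.     0.5] F [-126.8  102.3] force box [ 0.  -0.2  0.4] w 86.8 q7 72.0
tool delta [63.9  0.3 -0.6]
```

View pics/scene2.png

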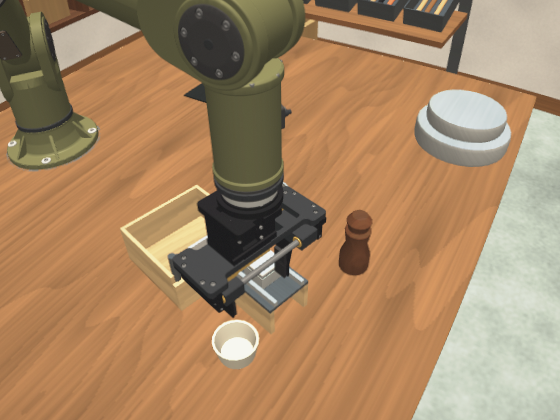

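View pics/wrist2.png

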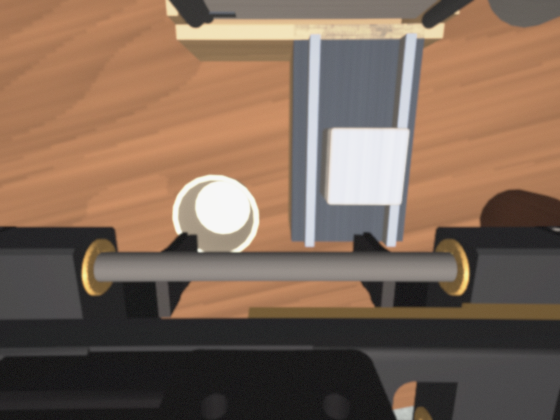

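The scene view shows one finger in the lane behind the tin at (285,265). The other finger is in free air above and beside the ramekin. Next is a slow pre-push of the tin along the deck, still well short of the flap.

Emit:
{"fn": "servo_tool", "kwargs": {"commands": [8, 0, 0, 0, 0, 0, 8, 0, 0, 0, 0, 0, 6, 0, 0, 0, 0, 0, 4, 0, 0, 0, 0, 0, 4, 0, 0, 0, 0, 0, 4, 0, 0, 0, 0, 0, 4, 0, 0, 0, 0, 0, 2, 0, 0, 0, 0, 0, 0, 0, 0, 0, 0, 0]}}

```text
time_s: 5.55
tool_pos: [0.6859, -0.1734, 0.0757]
tool_rot: [-180.0, -0.0, 166.0]
force: [-0.6, -0.2, 0.4]
grip_width: 0.0868
```

```bash
python3 - <<'E'
from h import *
save('wrist','wrist3')
E
python3 fitw.py wrist3
```

```text
t 5.6 tcp box [-87.8  51.2] z 75.8 rot [-1.7999e+02  1.0000e-02  1.6597e+02] T [-87.8   0.3] F [-87.8 102.1] force box [ 0.3  0.5 -0.4] w 86.9 q7 72.0
wrist fit [ 613.21 -101.7 ] 166.05 dz -0.68 24119 0.7674335375779558
tin in used frame 1198 [[-69.9, -23.0, 90.3], [-65.0, -1.5, 93.1], [-60.6, 19.4, 94.7]] ((-65.38414764404297, -1.8694076538085938), (43.39594650268555, 9.782611846923828), 89.89253234863281)
```

View pics/wrist3.png

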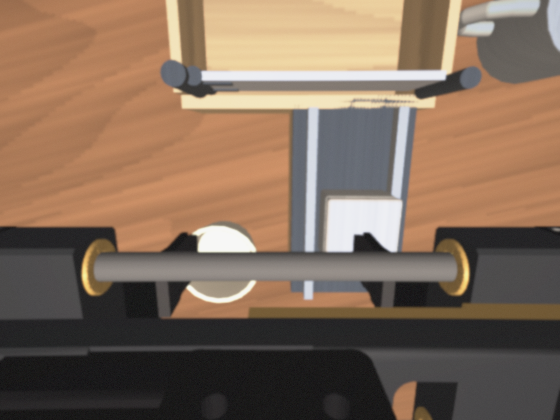

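```bash
python3 - <<'E'
from h import *
p,d=save('scene','scene3')
c=camera_info('scene')
cv2.imwrite('pics/scene3c.png',cv2.resize(p[180:360,160:360,::-1],None,fx=3,fy=3,interpolation=2))
W=cloud('scene',d)*1000
o,pp,R=state()
for y in (51,43.5,-51): 
    q=pp+R@[0,y,0]; print(y,(proj('scene',q/1000)[0]-[160,180])*3)
ci=camera_info('wrist');T=np.linalg.inv(ci['T_tool_cam'])
for y in (51,43.5,-43.5):
  for z in (0,-.019,-.05):
    P=T[:3,:3]@[0,y/1000,z]+T[:3,3]; k=ci['camera_matrix'];print(y,z,k[0,0]*P[0]/P[2]+k[0,2],k[1,1]*P[1]/P[2]+k[1,2])
E
```

```text
t 5.65 tcp box [-87.9  51.2] z 75.8 rot [-1.8000e+02  1.0000e-02  1.6597e+02] T [-87.9   0.4] F [-87.9 102. ] force box [-0.5 -0.1  0.4] w 86.6 q7 72.0
51 [312.80925001 265.61192932]
43.5 [301.85587798 273.65019539]
-51 [154.18224093 381.62580048]
51 0 351.5928344924505 233.5824831645195
51 -0.019 359.29033024648743 243.80632248432576
51 -0.05 375.8154160453911 265.75499609877994
43.5 0 340.24456275852816 233.58955533915443
43.5 -0.019 346.8032963961996 243.81419599146636
43.5 -0.05 360.88370881883367 265.76464636970366
-43.5 0 208.591101036811 233.67160098402627
-43.5 -0.019 201.9373465542251 243.9055389880649
-43.5 -0.05 187.6525153936608 265.8766046289719
```

View pics/scene3c.png

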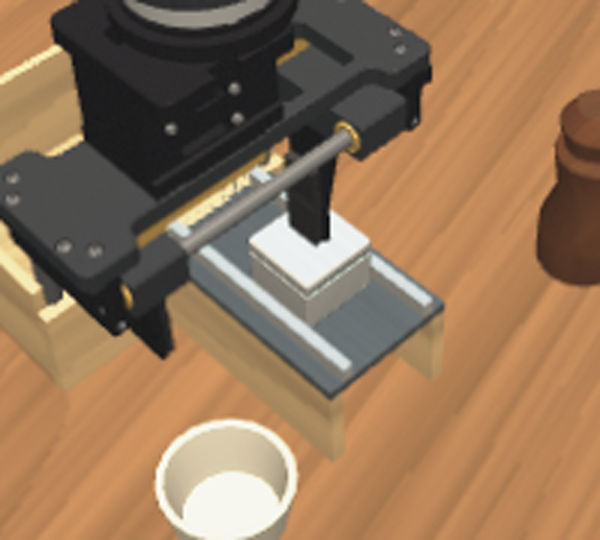

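```bash
python3 - <<'E'
from h import *
d=np.load('pics/scene3.npy');W=cloud('scene',d)*1000
B=np.dstack([w2b(W[...,:2].reshape(-1,2)).reshape(W.shape[0],W.shape[1],2),W[...,2]])
p=cv2.imread('pics/scene3.png')
for (u,v) in [(x/3+160,y/3+180) for x,y in [(318,200),(318,225),(322,238),(300,225),(318,255),(290,240),(160,330),(165,350),(150,340)]]:
    u,v=int(round(u)),int(round(v)); print(u,v,B[v,u].round(1),p[v,u])
E
```

```text
266 247 [-99.6   5.1 135.3] [40 42 43]
266 255 [-98.3   4.6 117.4] [39 40 42]
267 259 [-99.3   3.9 109.1] [33 32 34]
260 255 [-89.4   8.3 113.3] [37 38 40]
266 265 [-95.8   3.3  92.6] [239 239 236]
257 260 [-79.7   6.4  93.4] [240 241 238]
213 290 [-100.6  102.5  126.4] [30 29 30]
215 297 [-100.3  101.1  109.7] [36 40 47]
210 293 [-92.6 103.1 113.2] [28 29 30]
```

```bash
python3 - <<'E'
from h import *
d=np.load('pics/scene3.npy');W=cloud('scene',d)*1000
B=np.dstack([w2b(W[...,:2].reshape(-1,2)).reshape(W.shape[0],W.shape[1],2),W[...,2]])
p=cv2.imread('pics/scene3.png').max(2)
for lo,hi in [(-12,22),(85,120)]:
    m=(p<75)&(B[...,0]>-106)&(B[...,0]<-70)&(B[...,1]>lo)&(B[...,1]<hi)&(B[...,2]>64)&(B[...,2]<140)
    b=B[m]; print(len(b),np.percentile(b,[0,2,10,50,98,100],axis=0).round(1).tolist())
for v in range(250,264):
    print(v,[tuple(B[v,u].round(0).astype(int)) for u in range(256,272,3)],p[v,256:272:3])
E
```

```text
200 [[-101.4, -0.8, 106.1], [-101.1, 0.1, 108.9], [-100.0, 1.7, 111.7], [-96.3, 7.8, 124.7], [-81.6, 9.3, 138.6], [-79.7, 10.1, 139.6]]
146 [[-101.2, 96.2, 106.2], [-100.9, 97.1, 108.4], [-100.4, 98.0, 110.1], [-98.5, 103.2, 120.2], [-79.2, 105.8, 139.3], [-78.2, 106.6, 139.9]]
250 [(np.int64(-81), np.int64(8), np.int64(118)), (np.int64(-88), np.int64(8), np.int64(123)), (np.int64(-95), np.int64(9), np.int64(129)), (np.int64(-99), np.int64(7), np.int64(130)), (np.int64(-100), np.int64(2), np.int64(127)), (np.int64(-14), np.int64(-82), np.int64(-1))] [ 67  40  40  41  30 212]
251 [(np.int64(-81), np.int64(9), np.int64(116)), (np.int64(-89), np.int64(9), np.int64(122)), (np.int64(-95), np.int64(9), np.int64(126)), (np.int64(-99), np.int64(7), np.int64(128)), (np.int64(-99), np.int64(1), np.int64(124)), (np.int64(-80), np.int64(-22), np.int64(91))] [ 99  38  39  41  30 237]
252 [(np.int64(-81), np.int64(8), np.int64(113)), (np.int64(-89), np.int64(9), np.int64(120)), (np.int64(-94), np.int64(8), np.int64(123)), (np.int64(-98), np.int64(6), np.int64(125)), (np.int64(-100), np.int64(2), n
[... 2693 characters left out ...]
92), np.int64(-5), np.int64(92)), (np.int64(-95), np.int64(-7), np.int64(93))] [241 240 240  91 240 238]
262 [(np.int64(-82), np.int64(11), np.int64(94)), (np.int64(-85), np.int64(7), np.int64(94)), (np.int64(-88), np.int64(4), np.int64(93)), (np.int64(-90), np.int64(0), np.int64(91)), (np.int64(-92), np.int64(-4), np.int64(91)), (np.int64(-97), np.int64(-6), np.int64(93))] [241 240 239 196 240 239]
263 [(np.int64(-83), np.int64(12), np.int64(94)), (np.int64(-86), np.int64(8), np.int64(93)), (np.int64(-88), np.int64(4), np.int64(92)), (np.int64(-93), np.int64(3), np.int64(95)), (np.int64(-95), np.int64(-2), np.int64(92)), (np.int64(-98), np.int64(-5), np.int64(92))] [240 241 240 241 241 239]
```

```bash
python3 - <<'E'
from h import *
d=np.load('pics/scene3.npy');W=cloud('scene',d)*1000
o,pp,R=state(0)
L=(W.reshape(-1,3)-pp)@R
p=cv2.imread('pics/scene3.png').max(2).ravel()
m=(abs(L[:,0])<70)&(abs(L[:,1])<110)&(L[:,2]<0)&(L[:,2]>-160)&(p<120)
L=L[m]
for z in range(-160,-15,6):
    q=L[(L[:,2]>=z)&(L[:,2]<z+6)]
    if len(q): print(z,len(q),'x',np.percentile(q[:,0],[1,99]).round(0),'y',np.percentile(q[:,1],[1,25,75,99]).round(0))
E
```

```text
-160 248 x [-25.  19.] y [-51. -50. -10.  15.]
-154 360 x [-26.  18.] y [-52. -46. -10.  15.]
-148 1877 x [-38.  33.] y [-95. -78.  67.  92.]
-142 1306 x [-39.  33.] y [-96. -77.  59.  92.]
-136 356 x [-39.  24.] y [-96. -74.  60.  90.]
-130 250 x [-39.  29.] y [-94. -91.  64.  89.]
-124 637 x [-40.  18.] y [-92. -57.  63.  82.]
-118 333 x [-40.  13.] y [-87. -55.  48.  83.]
-112 243 x [-40.  21.] y [-88. -82.  49.  82.]
-106 144 x [-39.  33.] y [-88. -87.  48.  84.]
-100 24 x [-14.   3.] y [-56.  47.  48.  48.]
-94 21 x [-7.  6.] y [46. 47. 48. 48.]
-88 21 x [-13.   9.] y [46. 47. 48. 55.]
-82 47 x [-13.   9.] y [42. 44. 50. 56.]
-76 34 x [-13.   7.] y [42. 43. 50. 56.]
-70 50 x [-13.  -0.] y [-55. -48.  48.  53.]
-64 51 x [-13.   4.] y [-55. -47.  45.  54.]
-58 73 x [-13.   8.] y [-54. -47.  44.  51.]
-52 67 x [-13.   7.] y [-53. -49.  43.  51.]
-46 78 x [-13.   9.] y [-53. -52.  43.  50.]
-40 71 x [-13.   8.] y [-53. -52.  43.  50.]
-34 34 x [-13.   8.] y [-53. -52.  43.  51.]
-16 11 x [-19.  22.] y [29. 37. 63. 71.]
```

```bash
python3 - <<'E'
import cv2
p=cv2.imread('pics/scene2.png'); cv2.imwrite('pics/scene2c.png',cv2.resize(p[180:360,160:360],None,fx=3,fy=3,interpolation=2))
E
```

```text
(no output)
```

View pics/scene2c.png

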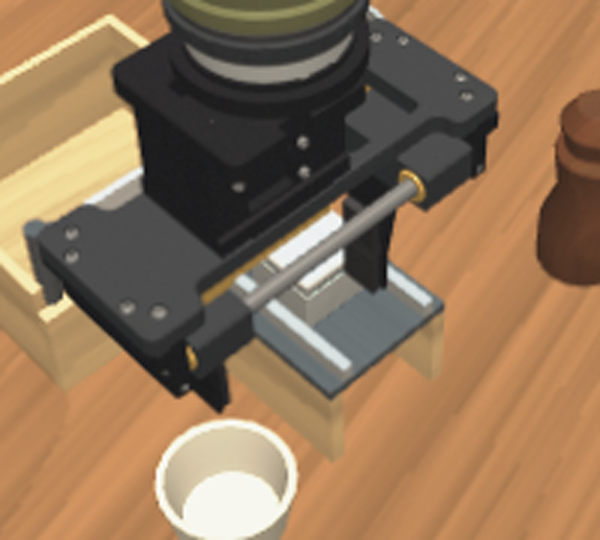

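The scene picture and depth show the fingertips ending about 30 mm short of the reported TCP (tips at z≈106 where the state says 76). The gripper therefore passed harmlessly over the tin, which is unmoved with its front at -61. I'll go back and come down 30 mm lower.

Emit:
{"fn": "servo_tool", "kwargs": {"commands": [-20, 0, 0, 0, 0, 0, -20, 0, 0, 0, 0, 0, -2, 0, 0, 0, 0, 0, 0, 0, 0, 0, 0, 0, 0, 0, 15, 0, 0, 0, 0, 0, 12, 0, 0, 0, 0, 0, 4, 0, 0, 0, 0, 0, 0, 0, 0, 0]}}

```text
time_s: 6.45
tool_pos: [0.7254, -0.1836, 0.0429]
tool_rot: [-180.0, -0.2, 166.0]
force: [0.1, 0.8, 0.8]
grip_width: 0.0865
```

```bash
cat >> h.py <<'E'
def crop(n,name,u0,u1,v0,v1,f=3):
    p,d=save(n,name); cv2.imwrite(f'pics/{name}c.png',cv2.resize(p[v0:v1,u0:u1,::-1],None,fx=f,fy=f,interpolation=2)); return p,d
E
python3 - <<'E'
from h import *
state()
p,d=crop('scene','scene4',160,360,180,360)
W=cloud('scene',d)*1000
o,pp,R=state(0)
L=(W.reshape(-1,3)-pp)@R
m=(abs(L[:,0])<16)&(abs(L[:,1])>38)&(abs(L[:,1])<60)&(L[:,2]>-60)&(L[:,2]<-5)&(p.max(2).ravel()<75)
print(np.percentile(L[m],[1,50,90,97,100],axis=0).round(1).tolist())
E
```

```text
t 6.45 tcp box [-128.4   51.5] z 42.9 rot [-1.7998e+02 -1.6000e-01  1.6598e+02] T [-128.4    0.7] F [-128.4  102.2] force box [ 0.1 -0.8  0.8] w 86.5 q7 72.0
[[-13.1, -53.8, -59.1], [-9.7, 42.5, -43.2], [1.3, 48.4, -32.8], [5.3, 50.6, -29.5], [8.9, 57.6, -9.9]]
```

View pics/scene4c.png

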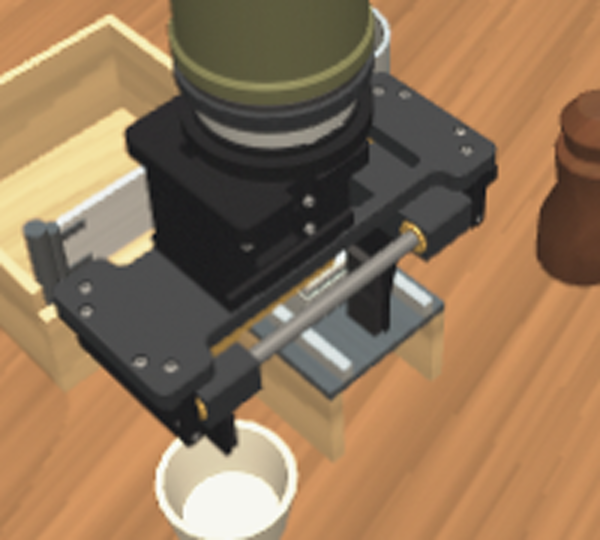

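The finger now reaches down into the lane behind the tin, with its tip at about (380,330) in the crop, just above the rails. I'll repeat the slow pre-push.

Emit:
{"fn": "servo_tool", "kwargs": {"commands": [6, 0, 0, 0, 0, 0, 5, 0, 0, 0, 0, 0, 4, 0, 0, 0, 0, 0, 4, 0, 0, 0, 0, 0, 4, 0, 0, 0, 0, 0, 4, 0, 0, 0, 0, 0, 4, 0, 0, 0, 0, 0, 2, 0, 0, 0, 0, 0, 0, 0, 0, 0, 0, 0]}}

```text
time_s: 7.4
tool_pos: [0.6944, -0.1756, 0.0447]
tool_rot: [-180.0, -0.0, 166.0]
force: [0.5, 0.4, -0.3]
grip_width: 0.087
```

```bash
python3 - <<'E'
from h import *
save('wrist','wrist5')
E
python3 fitw.py wrist5
```

```text
t 7.45 tcp box [-96.4  51.2] z 44.6 rot [-1.7999e+02 -4.0000e-02  1.6598e+02] T [-96.4   0.2] F [-96.4 102.2] force box [ 0.8 -0.3  0.2] w 86.9 q7 71.0
wrist fit [ 613.11 -101.69] 166.2 dz -0.76 32425 0.7662471060851404
tin in used frame 5642 [[-69.9, -23.3, 90.9], [-55.0, -1.7, 93.1], [-41.2, 19.1, 94.6]] ((-56.00165557861328, -2.5158557891845703), (44.37055206298828, 30.290781021118164), 88.31275939941406)
```

View pics/wrist5.png

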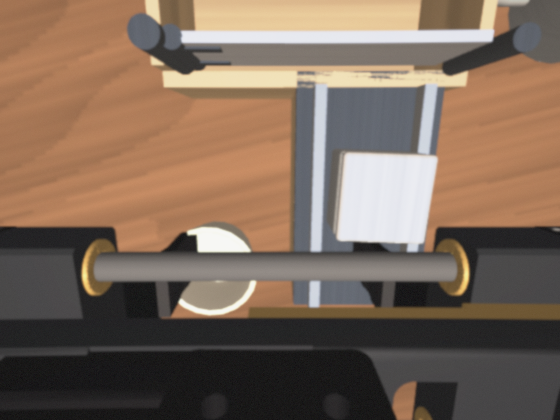

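The tin follows the finger: its top now spans (335-435, 152-242) with the front at x≈-41. Continue another 28 mm, to a front at about -13.

Emit:
{"fn": "servo_tool", "kwargs": {"commands": [4, 0, 0, 0, 0, 0, 4, 0, 0, 0, 0, 0, 4, 0, 0, 0, 0, 0, 4, 0, 0, 0, 0, 0, 4, 0, 0, 0, 0, 0, 4, 0, 0, 0, 0, 0, 3, 0, 0, 0, 0, 0, 1, 0, 0, 0, 0, 0, 0, 0, 0, 0, 0, 0]}}

```text
time_s: 8.35
tool_pos: [0.6675, -0.1689, 0.0448]
tool_rot: [-180.0, -0.0, 166.0]
force: [-0.8, 0.2, -0.1]
grip_width: 0.0875
```

```bash
python3 - <<'E'
from h import *
save('wrist','wrist6')
E
python3 fitw.py wrist6
```

```text
t 8.4 tcp box [-68.8  51.1] z 44.8 rot [-179.99   -0.    165.98] T [-68.8   0.1] F [-68.7 102.1] force box [ 0.2 -0.2 -0.6] w 87.0 q7 71.0
wrist fit [ 613.3  -101.66] 166.17 dz -0.64 21552 0.7706269462187768
tin in used frame 5658 [[-42.3, -23.8, 91.0], [-27.2, -2.0, 93.2], [-13.1, 18.7, 94.7]] ((-28.266857147216797, -2.6513824462890625), (44.205841064453125, 30.753314971923828), 88.0483169555664)
```

View pics/wrist6.png

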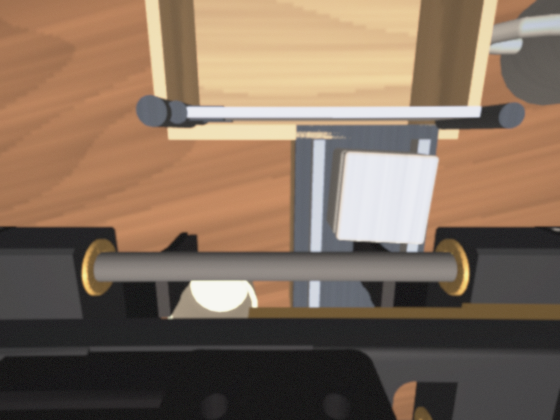

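The tin front is at x≈-13 with the flap still shut, and the tin spans (335-435, 152-242). Next I back off, lift clear and turn so one finger leads at the flap.

Emit:
{"fn": "servo_tool", "kwargs": {"commands": [-8, 0, 0, 0, 0, 0, -8, 0, 0, 0, 0, 0, 0, 0, -15, 0, 0, 0, 0, 0, -20, 0, 0, 0, 0, 0, -20, 0, 0, 0, 0, 0, 0, 0, 0, 0]}}

```text
time_s: 9.0
tool_pos: [0.6859, -0.1726, 0.1043]
tool_rot: [180.0, 0.4, 166.0]
force: [-0.7, -0.3, 0.5]
grip_width: 0.0866
```

Emit:
{"fn": "servo_tool", "kwargs": {"commands": [0, 0, 0, 0, 0, 8.4, 0, 0, 0, 0, 0, 8.4, 0, 0, 0, 0, 0, 8.4, 0, 0, 0, 0, 0, 8.4, 0, 0, 0, 0, 0, 8.4, 0, 0, 0, 0, 0, 8.4, 0, 0, 0, 0, 0, 0]}}

```text
time_s: 9.7
tool_pos: [0.6832, -0.1725, 0.0996]
tool_rot: [-180.0, 0.0, 115.6]
force: [0.2, 0.6, -0.2]
grip_width: 0.0871
```

```bash
python3 - <<'E'
from h import *
delta(-53,29,45)
E
```

```text
t 9.7 tcp box [-84.7  50.9] z 99.6 rot [-1.7997e+02  1.0000e-02  1.1557e+02] T [-124.    18.4] F [-45.4  83.4] force box [ 0.  -0.6 -0.2] w 87.1 q7 26.0
tool delta [ 37.1 -10.5  54.6]
```

Emit:
{"fn": "servo_tool", "kwargs": {"commands": [18.5, -5, 0, 0, 0, 0, 18.5, -5.5, 0, 0, 0, 0, 0, 0, 0, 0, 0, 0, 0, 0, 25, 0, 0, 0, 0, 0, 20, 0, 0, 0, 0, 0, 9, 0, 0, 0, 0, 0, 0, 0, 0, 0]}}

```text
time_s: 10.4
tool_pos: [0.6569, -0.1443, 0.044]
tool_rot: [-179.9, -0.1, 115.6]
force: [0.9, 0.6, -0.0]
grip_width: 0.0869
```

```bash
python3 - <<'E'
from h import *
delta(-53,29,45)
crop('scene','scene7',110,310,180,350)
save('top','top7');save('wrist','wrist7')
E
```

```text
t 10.4 tcp box [-52.4  30. ] z 44.0 rot [-1.7987e+02 -1.0000e-01  1.1563e+02] T [-91.6  -2.5] F [-13.1  62.5] force box [-0.7 -0.8 -0. ] w 86.9 q7 23.0
tool delta [ 0.3  1.1 -1. ]
```

View pics/scene7c.png

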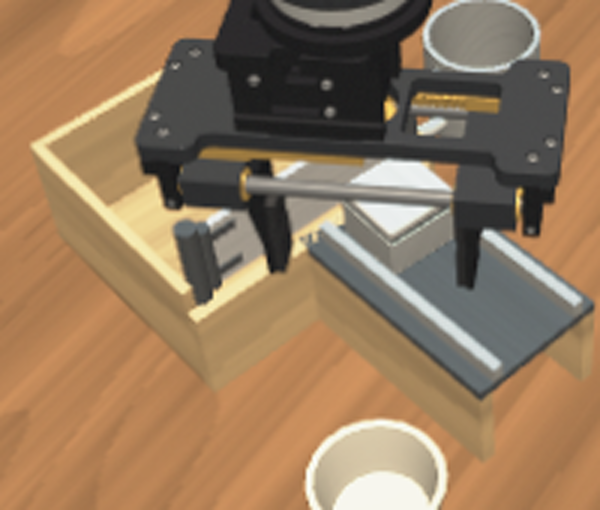

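View pics/wrist7.png

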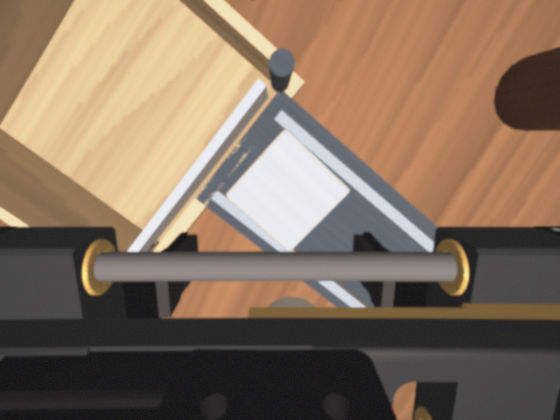

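One finger stands just before the flap (tip at about (275,265) in the crop). The other is in the lane behind the tin ((465,280)), with clear gaps. Now I start opening the flap along box +x.

Emit:
{"fn": "servo_tool", "kwargs": {"commands": [1.9, -2.3, 0, 0, 0, 0, 1.9, -2.3, 0, 0, 0, 0, 1.9, -2.3, 0, 0, 0, 0, 1.9, -2.3, 0, 0, 0, 0, 1.9, -2.3, 0, 0, 0, 0, 1.9, -2.3, 0, 0, 0, 0, 0, 0, 0, 0, 0, 0]}}

```text
time_s: 11.25
tool_pos: [0.6403, -0.1403, 0.0462]
tool_rot: [-180.0, 0.1, 115.6]
force: [3.1, -0.4, 1.4]
grip_width: 0.0875
```

```bash
python3 - <<'E'
from h import *
state()
crop('scene','scene8',110,310,180,350)
save('wrist','wrist8')
E
```

```text
t 11.25 tcp box [-35.3  30. ] z 46.2 rot [-1.7999e+02  7.0000e-02  1.1556e+02] T [-74.8  -2.6] F [ 4.2 62.7] force box [-3.1 -0.4  1.4] w 87.5 q7 23.0
```

View pics/scene8c.png

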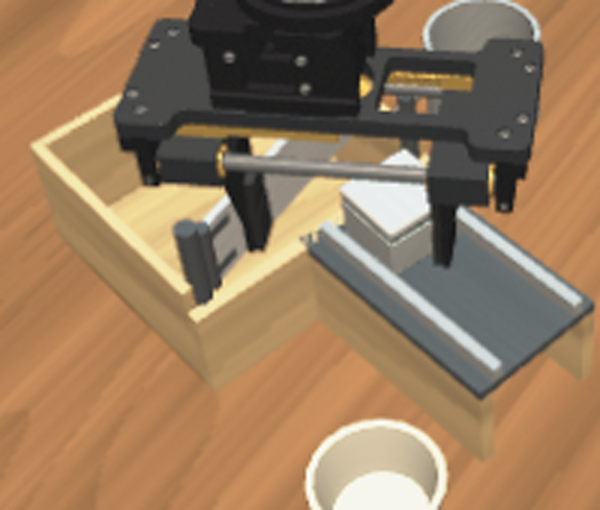

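View pics/wrist8.png

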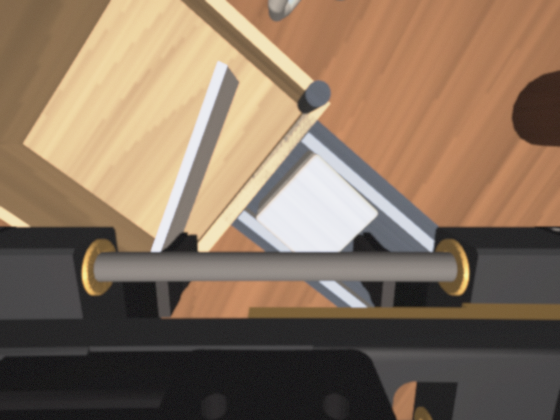

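The flap is held open at about 27°, seen as the bar (220,70)-(160,245), and the tin is still untouched with the finger just behind it. Continue the joint push.

Emit:
{"fn": "servo_tool", "kwargs": {"commands": [1.9, -2.3, 0, 0, 0, 0, 1.9, -2.3, 0, 0, 0, 0, 1.9, -2.3, 0, 0, 0, 0, 1.9, -2.3, 0, 0, 0, 0, 1.9, -2.3, 0, 0, 0, 0, 1.9, -2.3, 0, 0, 0, 0, 1.9, -2.3, 0, 0, 0, 0, 1.9, -2.3, 0, 0, 0, 0, 0, 0, 0, 0, 0, 0]}}

```text
time_s: 12.25
tool_pos: [0.618, -0.1326, 0.0462]
tool_rot: [179.9, 0.0, 115.6]
force: [5.8, -0.1, 1.9]
grip_width: 0.0867
```

```bash
python3 - <<'E'
from h import *
state()
crop('scene','scene9',110,310,180,350)
save('wrist','wrist9')
E
```

```text
t 12.25 tcp box [-11.8  28. ] z 46.2 rot [1.7987e+02 1.0000e-02 1.1563e+02] T [-51.   -4.5] F [27.3 60.4] force box [-5.7 -1.3  1.9] w 86.7 q7 23.0
```

View pics/scene9c.png

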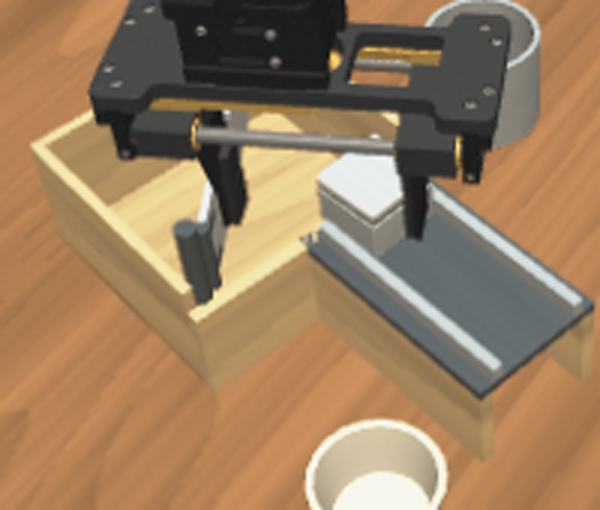

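View pics/wrist9.png

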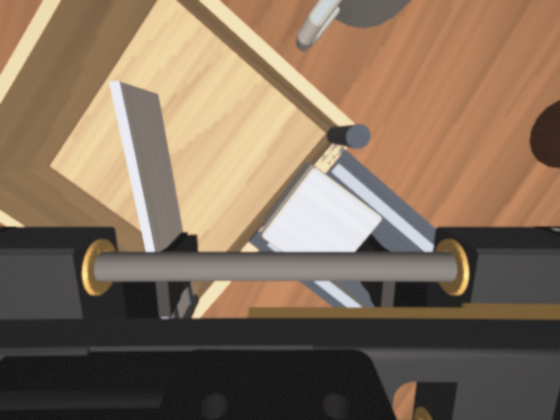

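The tin is now at the deck edge (front slightly over) and the flap stands at about 55°, well clear. Finish the push.

Emit:
{"fn": "servo_tool", "kwargs": {"commands": [1.8, -2.4, 0, 0, 0, 0, 1.8, -2.4, 0, 0, 0, 0, 1.8, -2.4, 0, 0, 0, 0, 2.4, -3.2, 0, 0, 0, 0, 2.4, -3.2, 0, 0, 0, 0, 2.4, -3.2, 0, 0, 0, 0, 2.4, -3.2, 0, 0, 0, 0, 2.4, -3.2, 0, 0, 0, 0, 2.4, -3.2, 0, 0, 0, 0, 2.4, -3.2, 0, 0, 0, 0]}}

```text
time_s: 13.35
tool_pos: [0.5803, -0.1258, 0.0454]
tool_rot: [-180.0, -0.1, 115.6]
force: [4.0, 1.6, -0.4]
grip_width: 0.0869
```

```bash
python3 - <<'E'
from h import *
state()
crop('scene','scene10',110,310,180,350)
save('wrist','wrist10')
E
```

```text
t 13.35 tcp box [26.5 30.5] z 45.4 rot [-1.7997e+02 -6.0000e-02  1.1559e+02] T [-12.8  -2. ] F [65.7 62.9] force box [-3.5 -2.5 -0.4] w 86.9 q7 24.0
```

View pics/scene10c.png

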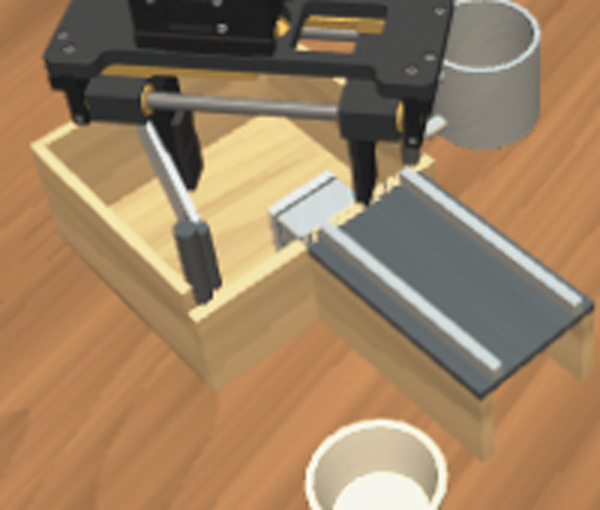

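View pics/wrist10.png

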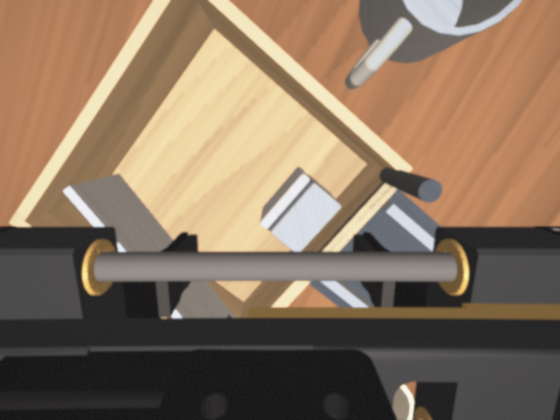

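The tin has dropped into the bin: it stands on its side at about (300,210) in the wrist view, and the flap is clear at (65-180,180-250). Check it has settled below the flap's sweep before retreating.

Emit:
{"fn": "servo_tool", "kwargs": {"commands": [0, 0, 0, 0, 0, 0, 0, 0, 0, 0, 0, 0, 0, 0, 0, 0, 0, 0]}}

```text
time_s: 13.75
tool_pos: [0.5801, -0.126, 0.0453]
tool_rot: [-179.9, -0.1, 115.6]
force: [-1.2, 4.1, 1.5]
grip_width: 0.087
```

```bash
python3 - <<'E'
from h import *
state()
p,d=crop('scene','scene11',110,310,180,350)
W=cloud('scene',d)*1000; B=np.dstack([w2b(W[...,:2].reshape(-1,2)).reshape(420,560,2),W[...,2]])
m=(B[...,0]>0)&(B[...,0]<60)&(B[...,1]>-40)&(B[...,1]<45)&(B[...,2]>12)&(B[...,2]<100)&(p.min(2)>130)&(p.max(2).astype(int)-p.min(2)<25)
print(m.sum(),np.percentile(B[m],[1,50,99,100],axis=0).round(1).tolist())
E
```

```text
t 13.75 tcp box [26.6 30.7] z 45.3 rot [-1.7992e+02 -9.0000e-02  1.1557e+02] T [-12.7  -1.8] F [65.9 63.2] force box [ 2.2 -3.7  1.5] w 87.0 q7 24.0
323 [[8.9, -9.3, 45.2], [22.8, 12.6, 47.6], [37.1, 32.6, 49.7], [37.7, 33.5, 50.1]]
```

View pics/scene11c.png

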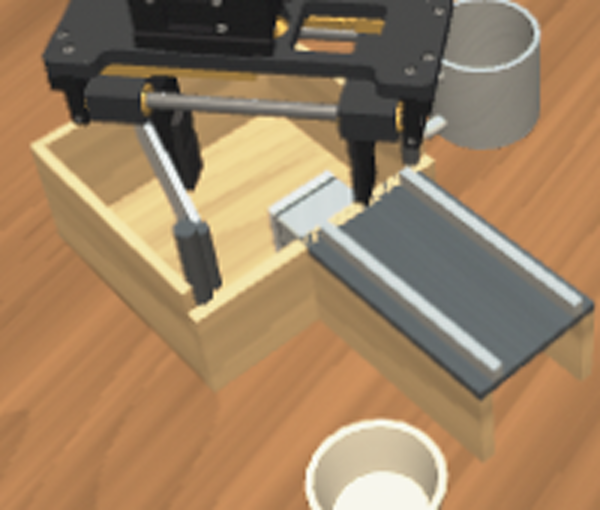

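The tin rests flat on its side with its top at z≈49, below the flap's lower edge at 63. Withdraw straight back along the lane, so the flap closes behind the finger.

Emit:
{"fn": "servo_tool", "kwargs": {"commands": [-3.2, 3.85, 0, 0, 0, 0, -3.2, 3.85, 0, 0, 0, 0, -3.2, 3.85, 0, 0, 0, 0, -3.2, 3.85, 0, 0, 0, 0, -3.2, 3.85, 0, 0, 0, 0, -3.2, 3.85, 0, 0, 0, 0, -3.2, 3.85, 0, 0, 0, 0, -3.2, 3.85, 0, 0, 0, 0, -3.2, 3.85, 0, 0, 0, 0, -3.2, 3.85, 0, 0, 0, 0]}}

```text
time_s: 14.8
tool_pos: [0.63, -0.1399, 0.0458]
tool_rot: [-180.0, 0.1, 115.6]
force: [2.6, 2.1, 0.5]
grip_width: 0.0866
```

Emit:
{"fn": "servo_tool", "kwargs": {"commands": [-3.2, 3.85, 0, 0, 0, 0, -3.2, 3.85, 0, 0, 0, 0, -3.2, 3.85, 0, 0, 0, 0, -3.2, 3.85, 0, 0, 0, 0, -3.2, 3.85, 0, 0, 0, 0, -3.2, 3.85, 0, 0, 0, 0, -3.2, 3.85, 0, 0, 0, 0, -3.2, 3.85, 0, 0, 0, 0, 0, 0, 0, 0, 0, 0]}}

```text
time_s: 15.7
tool_pos: [0.6689, -0.1488, 0.0456]
tool_rot: [180.0, 0.0, 115.6]
force: [-0.2, 0.2, 0.3]
grip_width: 0.087
```

Emit:
{"fn": "servo_tool", "kwargs": {"commands": [0, 0, -20, 0, 0, 0, 0, 0, -30, 0, 0, 0, 0, 0, -40, 0, 0, 0, 0, 0, -40, 0, 0, 0, 0, 0, -20, 0, 0, 0, 0, 0, 0, 0, 0, 0, 0, 0, 0, 0, 0, 0, 0, 0, 0, 0, 0, 0, 0, 0, 0, 0, 0, 0, 0, 0, 0, 0, 0, 0]}}

```text
time_s: 16.7
tool_pos: [0.6677, -0.1485, 0.1944]
tool_rot: [-179.9, -0.1, 115.6]
force: [-0.0, 0.4, -0.0]
grip_width: 0.0871
```

```bash
python3 - <<'E'
from h import *
state()
save('scene','scene12');save('top','top12');save('wrist','wrist12')
for l in ['mill','ramekin','cup']: print(l,look_for('top',l)[:1],look_for('scene',l)[:1])
E
```

```text
t 16.7 tcp box [-63.9  31.4] z 194.4 rot [-1.7990e+02 -7.0000e-02  1.1558e+02] T [-103.3   -1.1] F [-24.6  63.9] force box [ 0.1 -0.4 -0. ] w 87.1 q7 25.0
mill [{'box': [280.0, 114.5, 25.9, 44.8], 'conf': 0.8}] [{'box': [340.8, 211.0, 29.1, 63.9], 'conf': 0.94}]
ramekin [{'box': [413.8, 181.0, 24.6, 26.9], 'conf': 0.66}] [{'box': [211.1, 317.8, 49.7, 51.5], 'conf': 0.93}]
cup [{'box': [244.8, 227.0, 60.8, 44.7], 'conf': 0.7}] [{'box': [247.2, 177.4, 44.7, 50.6], 'conf': 0.59}]
```

View pics/scene12.png

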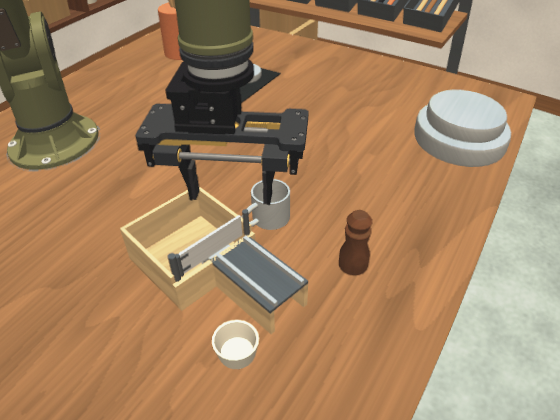

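View pics/wrist12.png

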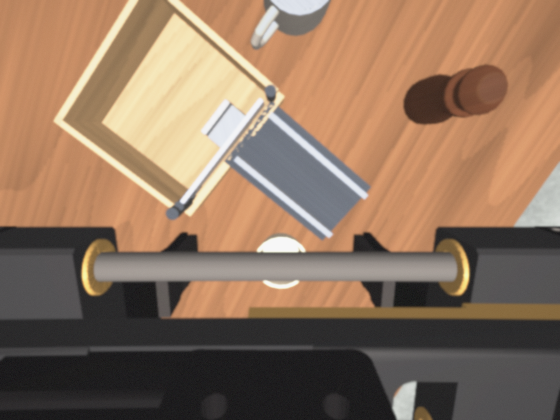

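View pics/top12.png

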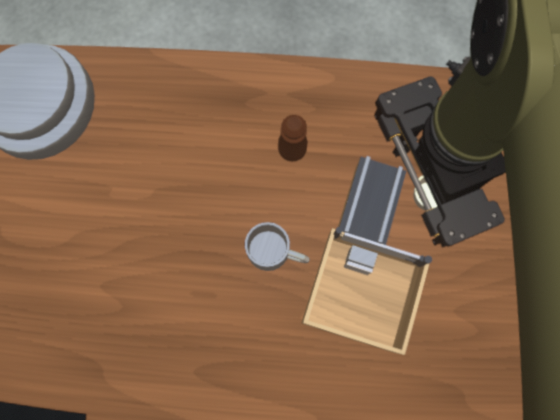

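The flap is shut (top view (343,236)-(428,260)) and the tin is in the bin at (362,260). The deck is empty, the mill, ramekin and mug are where they were, and the gripper is clear of everything. Handing in.

```bash
python3 - <<'E'
from h import *
print(env.sign_off())
E
```

```text
the job is handed in; nothing more can be done
None
```

The tin is in the bin and the flap has closed behind it. The job was handed in at about 17 s of the 40 s allowed.

**How it went:**
- I first slid the tin forward along the deck with the lane finger, until its front was about 13 mm short of the edge. From where it started, the gripper could not have spanned both the tin and an open flap.
- I then turned the gripper, and the other finger opened the flap to about 27° before the lane finger touched the tin.
- One straight push opened the flap further and slid the tin over the edge. The flap was at roughly 55° and well clear when the tin reached the edge. I then drew the fingers back and raised them.

**Last checks:**
- **Flap:** shut.
- **Tin:** resting on its side in the bin, top at about z = 49 mm, below the flap's lower edge at 63 mm. The deck is empty.
- **Bystanders:** the mill, ramekin and mug show at the same picture positions as at the start, and all stand. In the last top view the gripper partly hid the ramekin. The scene camera saw all of it, in the same place.
- **Force:** readings stayed under about 6 N, and 0.4 N or less once the fingers were clear.

**What disagreed:**
- **Fingertips:** they ended about 30 mm short of the reported tool tip. My first attempt to push the tin therefore passed above it without touching it; I corrected for this after measuring from the scene camera's depth.
- **Cameras:** the top and scene cameras put the box about 2.4 mm apart. I used their average, and the wrist camera agreed with that to about 1 mm.

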